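# Set the load preset wheels and snap the guard cover shut

## Task

Set the three thumbwheels of the preset unit to 5, 2, 4 from left to right as seen from the robot (a wheel shows the number of dots on its uppermost face) and let each settle in its click. Then close the guard cover over them: hook its front lip under the keeper bar on the robot's side of the unit and swing the back down until the catch snaps and the cover lies flat. Leave the other things where they stand.

Things in the scene. Friction and masses are not known exactly. Their poses are not given: they have to be found in the camera images.
- preset_unit: grey box screwed to the bench, 150 x 150 mm, flat top (deck) 54 mm high; origin at the centre of its underside, x towards its back (away from the robot at yaw 0), y to its left, z up. Three black ribbed thumbwheels, 24 mm wide, stand out of the deck at y = +44, 0 and -44 mm; a keeper slot runs along the front edge of the deck, a spring catch stands at the middle of the rear edge
- wheel_axis (a point): on the unit, on the common axis of the thumbwheels (along y), middle of the middle wheel, 42 mm above the bench, 12 mm below the deck; axes as the unit. Each wheel: hub radius 24 mm, six radial ribs 60 degrees apart, 6 mm thick, reaching to radius 40 mm. At rest in a click, two ribs stand 30 degrees before and behind the top, the counting face between them
- wheel_left (a joint): left wheel (y = +44 mm): value (rad) = (dots on its uppermost face - 1) x 1.0472; grows when its top is pushed away from the robot (+x of the unit). A closed fingertip 27 to 31 mm above the axis pushes the near rib over the top, one click (60 degrees) a stroke, either way; it breaks loose at 4 to 6 N and snaps into the next click once past half-way. Stops at 1 and 6; may start between clicks
- wheel_mid (a joint): middle wheel (y = 0): value (rad) = (dots on its uppermost face - 1) x 1.0472; grows when its top is pushed away from the robot (+x of the unit); otherwise like the left one
- wheel_right (a joint): right wheel (y = -44 mm): value (rad) = (dots on its uppermost face - 1) x 1.0472; grows when its top is pushed away from the robot (+x of the unit); otherwise like the left one
- keeper_slot (a point): on the deck, middle of the mouth of the keeper slot, which opens backwards (+x of the unit, towards the wheels); axes as the unit. Steel roof 8.5 to 11.5 mm above the deck, reaching 12 mm forward (-x) from this point to the slot's back wall; slot 87 mm wide along y
- catch_tip (a point): tip of the spring catch's sloped nose (26 mm wide), 7 mm above the deck, as it is when sprung forward; from here the slope rises backwards to 18 mm above the deck. A cover lowered gently rests on the slope, its back about 9 mm up; about 6 to 10 N down near its rear edge snaps it under the nose
- catch (a joint): spring catch: 0 = sprung forward, grows to 0.008 m as it is pressed back (+x of the unit)
- cover_grip (a point): centre of the black handle bar (14 x 60 x 24 mm, long along y) on the loose guard cover, an aluminium hood 96 x 128 x 38 mm, open below, 160 g. The point is 50 mm above the hood's lower rim, 6 mm in front (-x) of its middle; z up, x to its back. Hood top 38 mm, handle top 62 mm above the rim. Closed, the rim lies on the deck and this point is at (-6, 0, 104) mm of the unit, 1.5 mm play
- cover_lip (a point): on the cover: middle of the lower edge of the front lip's tip, 60 mm in front (-x) of the hood's middle, level with the rim; axes as the cover. The lip is 80 mm wide, 3.5 mm thick, 12 mm long. It goes into the slot with the front tilted down about 15 degrees, from behind the slot, moving forward (-x). A tab 40 mm wide, 4 mm thick stands out 6 mm at the hood's rear rim
- hardness_block: bystander: plain round steel test block, 61 mm across, 15 mm high; origin at the centre of its underside
- specimen_puck: bystander: black round specimen mount, 31 mm across, 19 mm high; origin at the centre of its underside
- loupe: bystander: small folding loupe, 34 x 77 x 13 mm; origin at the centre of its underside

How it is judged (in metres and radians):
On the way:
1. the wheels show 5, 2, 4 (value of joint wheel_left between 4.04 and 4.34 rad and value of joint wheel_mid between 0.9 and 1.2 rad and value of joint wheel_right between 2.99 and 3.29 rad), for 0.2 s.
At the end, for the whole second after the job is handed in: The wheels rest in their clicks at 5, 2, 4 (each within 0.15 rad); the cover lies flat on the deck over them (within 2 degrees and 2.5 mm in height, 4 mm along x and 6 mm along y of its closed place) with its lip in the keeper and the catch sprung back over its rear tab (within 2 mm), released (all of step 1 and value of joint catch below 0.002 m and angle between cover_grip's own z axis and vertical below 0.035 rad and z of cover_grip in the frame of preset_unit between 0.101 and 0.1065 m and x of cover_grip in the frame of preset_unit between -0.01 and -0.002 m and y of cover_grip in the frame of preset_unit between -0.006 and 0.006 m); the robot touches nothing.
It fails at once if the hardness block, the specimen mount or the loupe is shifted by more than 30 mm (distance of any of hardness_block, specimen_puck, loupe from where it was at the start of the episode above 0.03 m).
It also fails if it takes over 72 s, if anything falls off the work surface, if the arm or the gripper's body presses on something with over 40 N, if the wrist force passes 120 N, or if a joint passes its speed limit or range.

## Robot

A 6-joint arm with a two-finger parallel gripper is mounted at the origin on a cart in front of the work surface, level with it; the furniture and walls round the work are solid. World frame = base frame: x ahead of the robot, y to its left, z up, the work surface at z = 0. Lengths are in mm, angles in rad, forces in N, time in s.
With the tool pointing down it reaches from about 275 to 825 mm from the base axis. Payload 4.9 kg.
Tool frame: the origin (TCP) lies at the very end of the fingers, on their centre line; the grasp point (between the pads) lies 19 mm behind it (ctrl.grasp_offset is the distance from the TCP to the grasp point, in mm); z points along the fingers, y is the line along which they close (so a half turn about z gives the same grasp; the last joint's range is limited). The gripper opens to 85 mm and grips with 20 to 120 N. Pads are 22 mm wide; open, the fingers measure 114 mm over their backs; the gripper's body (76 mm by 85 mm) begins 54 mm behind the grasp point. The pads swing forward as they close: fully open they stand 13 mm farther back than shut.
Start: joints at [1.148, 0.326, -0.193, 1.052, 0, 1.437], TCP at [156.635, 527.242, 231.281] pointing down, gripper open.
Joint ranges: [-2.65, 2.65], [-0.97, 1.79], [-1.3, 1.35], [-1.93, 2.1], [-1.47, 1.37], [-3.14, 3.14]. Speed limits (rad/s): [2.57, 2.57, 3.14, 3.14, 3.14, 3.14].

## Interface

Orientations are given as [roll, pitch, yaw] about the fixed x, y, z axes, in that order (R = Rz(yaw) Ry(pitch) Rx(roll)).
In Python, from plant import telemetry, grab_frame, calibration, ticket, ctrl gives the robot as it stands. The module is installed in compiled form; this text tells all that it offers.
- The arm moves only by the shell command python3 -m creep 'ROWS' [FORCE]. ROWS is JSON, a list of rows, each a list of 7 numbers: the turn, a rotation vector about the tool's x, y, z in degrees, then the shift along the tool's x, y, z in mm, then the opening, from -1 (shut) to 1 (fully open), so that 0 is half open. A call has 1 to 10 rows; each row is the pose to reach, as a shift and turn from the pose commanded when the call began, along the tool's axes at that moment; what a row does not reach only later rows make up. A row lasts 1/10 s, in which the tool goes at most 50 mm and 8.59 degrees, less where a joint would pass 70% of its speed; a pose out of reach is approached as far as the arm can. A call with a gripper value outside its range is refused whole. The fingers move at their own pace and stop on an object; FORCE is the grip in N (left out, the last holds). Time passes only in rows, so rows that repeat a pose let the fingers close. It gives the time, the measured TCP pose, the force, the opening and the grip force at its end, in the units of the state.
- telemetry.read_state(): the state, without advancing time (a new reading comes with each control period).
- grab_frame(name): name is "scene" or "top"; returns the picture (480x640x3 uint8, red, green, blue); there is no depth.
- calibration(name): a dict with "fov_y" (degrees; the focal length in pixels is half the picture's height over the tangent of half this angle, whatever the lens; pixels are square), "cx", "cy" (the principal point, pixels), "view" (4x4, takes a point from world to camera coordinates). Camera axes: x right, y down, z forward; pixel columns grow to the right and rows downward; lengths in mm; the calibration is good to about 2 mm. A picture is of the moment at which its call begins. calibration takes no time and is no camera call.
- ticket.finish_job(): hands the job in; it is judged then, once.
The state is a dict: "time_s": time; "qpos": joint angles; "qd": joint speeds; "tau": joint torques, N m; "tool_pos": TCP position; "eef_rot": TCP orientation; "wrist_force": force on the tool from outside, world axes, zero at the start; "ft_torque": the same for the moment, N m; "opening": finger opening in mm; "grasp_force": force on a finger pad.
Only numpy, scipy, OpenCV 4.12 (cv2) and the standard library are available. Lean on these libraries where they do the work, as an engineer would, in place of code of your own. Each camera call takes 0.05 s, during which the arm holds its last target. There are 200 camera calls.

## Working session

There is one attempt and no reset: what is moved stays moved. The work goes in short steps, Python scripts to look and compute and a shell command to move; the robot and the scene stay as the last step left them, time stands still between calls to the robot, and variables do not carry over. Pictures are saved under pics/ and viewed, at most 10 in all, crops included, and the job is handed in when it is done.

```bash
mkdir -p pics; python3 - <<'E'
from plant import telemetry, grab_frame, calibration
import cv2, numpy as np
for n in("scene","top"):
    cv2.imwrite(f"pics/{n}0.png",grab_frame(n)[:,:,::-1]); c=calibration(n); print(n,c['fov_y'],c['cx'],c['cy'],np.round(c['view'],3).tolist(), [k for k in c])
print(telemetry.read_state())
E
```

```text
scene 50.260442078073154 307.11265196893555 239.79016259999375 [[0.884, -0.467, -0.015, -517.861], [-0.318, -0.579, -0.751, 125.58], [0.342, 0.668, -0.661, 821.482], [0.0, 0.0, 0.0, 1.0]] ['fov_y', 'cx', 'cy', 'view']
top 55.584137617542446 314.9467012541788 240.9090628308276 [[0.017, -1.0, -0.013, -159.766], [-0.983, -0.015, -0.183, 514.606], [0.183, 0.016, -0.983, 835.849], [0.0, 0.0, 0.0, 1.0]] ['fov_y', 'cx', 'cy', 'view']
{'time_s': 0.1, 'qpos': array([ 1.14783089e+00,  3.26875196e-01, -1.93438029e-01,  1.05198485e+00,
        2.94044909e-05,  1.43660027e+00]), 'qd': array([-3.90676981e-04, -1.68948757e-03,  3.41709076e-03, -4.31047084e-05,
        6.57948010e-04, -7.91449929e-04]), 'tau': array([ 1.31793640e-03, -4.44238508e+01,  2.63037837e+01,  7.89333688e-03,
       -9.06614355e-05,  6.94920089e-06]), 'tool_pos': array([156.40109083, 526.78443153, 230.59457204]), 'eef_rot': array([-3.14010834e+00, -2.30064148e-04,  2.85282308e+00]), 'wrist_force': array([-0.33665831, -0.33651948, -0.24568583]), 'ft_torque': array([ 0.0007298 , -0.02339774, -0.0149578 ]), 'grasp_force': 0.0, 'opening': 85.15456001236173}
```

View pics/scene0.png

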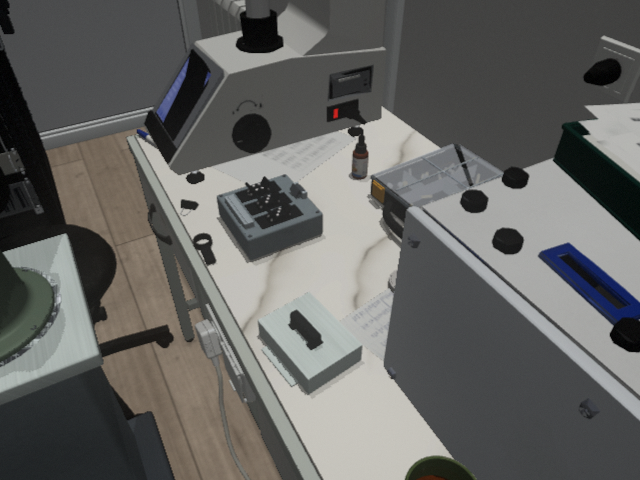

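View pics/top0.png

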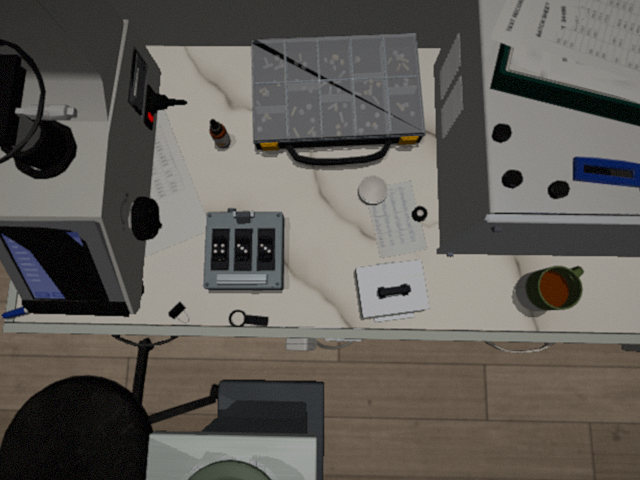

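The scene picture shows the unit at about (270,215) and the cover at about (310,340). In the top picture the unit is at (245,250), the cover at (392,290), the block at (372,190), the puck at (419,213) and the loupe at (248,318). I'll zoom in on both.

```bash
cat > h.py <<'E'
import numpy as np, cv2
from plant import telemetry, grab_frame, calibration
def cam(n):
    c=calibration(n); f=240/np.tan(np.radians(c['fov_y']/2)); V=np.array(c['view'])
    return f,c['cx'],c['cy'],V
def ray(n,px,z):
    f,cx,cy,V=cam(n); R=V[:3,:3]; o=-R.T@V[:3,3]
    d=np.c_[(np.atleast_2d(px)-[cx,cy])/f,np.ones(len(np.atleast_2d(px)))]@R
    return o+d*((z-o[2])/d[:,2])[:,None]
def proj(n,P):
    f,cx,cy,V=cam(n); p=np.atleast_2d(P)@V[:3,:3].T+V[:3,3]
    return p[:,:2]/p[:,2:]*f+[cx,cy]
def crop(im,x,y,w,h,s): return cv2.resize(im[y:y+h,x:x+w],None,fx=s,fy=s,interpolation=cv2.INTER_CUBIC)
E
python3 - <<'E'
from h import *
t=cv2.imread("pics/top0.png"); s=cv2.imread("pics/scene0.png")
a=np.hstack([crop(t,195,200,100,100,4),crop(t,345,250,100,100,4)])
b=np.hstack([crop(s,210,165,133,66,3),crop(s,250,290,133,66,3)])
cv2.imwrite("pics/z0.png",np.vstack([a,b[:,:800] if b.shape[1]>=800 else cv2.copyMakeBorder(b,0,0,0,800-b.shape[1],0)]))
print(ray("top",[[245,250],[207,287],[283,290],[283,213],[207,210]],54).round(1).tolist())
for n in("top","scene"):
    f,cx,cy,V=cam(n); print(f,(-V[:3,:3].T@V[:3,3]).round())
E
```

```text
[[496.0, -17.7, 54.0], [424.0, 51.1, 54.0], [420.7, -93.0, 54.0], [570.0, -88.4, 54.0], [573.9, 60.2, 54.0]]
455.3532784601363 [ 356. -166.  914.]
511.64243923736746 [ 217. -718.  629.]
```

View pics/z0.png

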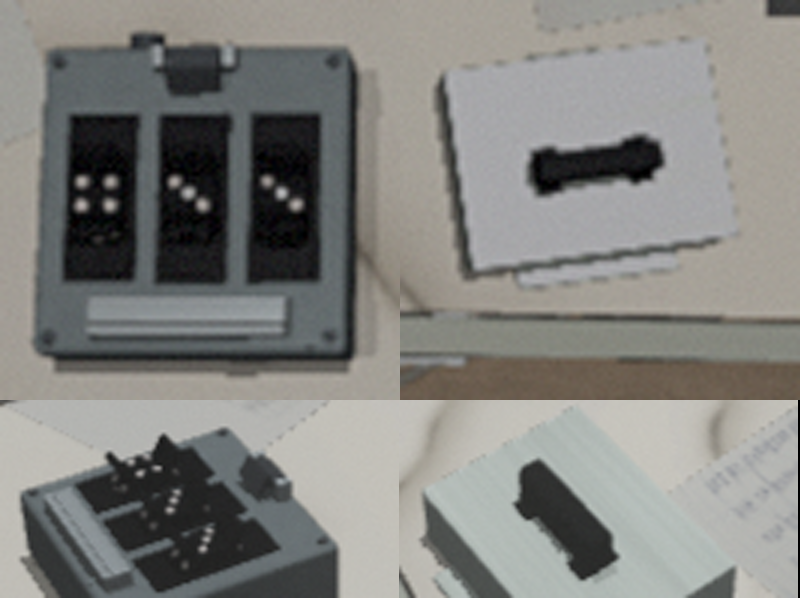

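The zoom shows the wheels at 4, 3, 3, so the left needs +1, the middle −1 and the right +1. The cover stands upright at about +7° yaw with its lip towards the robot (crop 600,275) and its handle at crop (597,165). Next I'll measure the poses.

```bash
cat > m.py <<'E'
from h import *
def rectinfo(n,cnt,z):
    P=ray(n,cnt.reshape(-1,2).astype(float),z)[:,:2].astype(np.float32)
    (c,wh,a)=cv2.minAreaRect(P); return np.round(c,1),np.round(wh,1),round(a,2)
def big(m): return max(cv2.findContours(m,cv2.RETR_EXTERNAL,cv2.CHAIN_APPROX_NONE)[0],key=cv2.contourArea)
def masked(im,x,y,w,h,f):
    m=np.zeros(im.shape[:2],np.uint8); m[y:y+h,x:x+w]=f(im[y:y+h,x:x+w].astype(int))*255; return m
E
python3 - <<'E'
from m import *
ims=[cv2.imread("pics/top0.png")]+[grab_frame("top")[:,:,::-1] for _ in range(5)]
t=np.mean(ims[1:],0).astype(np.uint8)
for p in [(205,260),(214,290),(260,215),(280,240),(284,280),(230,293),(380,275),(420,280),(395,318),(350,300),(392,291)]: print(p,t[p[1],p[0]],end=' ')
g=lambda a:a.mean(2)
d=masked(t,195,200,100,100,lambda a:(g(a)>70)&(g(a)<150)); d=cv2.morphologyEx(d,cv2.MORPH_CLOSE,np.ones((3,3)))
d=cv2.morphologyEx(d,cv2.MORPH_OPEN,np.ones((5,5))); cv2.imwrite("pics/d.png",d)
print("\ndeck",rectinfo("top",big(d),54))
w=masked(t,205,205,76,75,lambda a:g(a)<45); w=cv2.morphologyEx(w,cv2.MORPH_CLOSE,np.ones((7,7)))
for c in cv2.findContours(w,0,1)[0]:
    if cv2.contourArea(c)>200: print("wheelwindow",cv2.boundingRect(c),rectinfo("top",c,54))
dt=masked(t,205,235,76,25,lambda a:g(a)>115)
for c in cv2.findContours(dt,0,1)[0]: print("dot",ray("top",np.mean(c.reshape(-1,2),0)[None],66)[0,:2].round(1),end=' ')
c=masked(t,350,255,85,65,lambda a:(a[:,:,0]-a[:,:,2]>-3)&(g(a)>140)); c=cv2.morphologyEx(c,cv2.MORPH_CLOSE,np.ones((9,9)))
c=cv2.morphologyEx(c,cv2.MORPH_OPEN,np.ones((15,15))); print("\ncover",rectinfo("top",big(c),38))
h=masked(t,370,275,45,30,lambda a:g(a)<70); print("handle",rectinfo("top",big(h),60))
E
```

```text
(205, 260) [98 97 89] (214, 290) [72 76 78] (260, 215) [104 103  97] (280, 240) [101 100  93] (284, 280) [115 121 123] (230, 293) [130 136 141] (380, 275) [168 166 164] (420, 280) [168 165 164] (395, 318) [169 167 166] (350, 300) [147 156 162] (392, 291) [30 29 28] 
deck (array([501.8, -23.8]), array([181.4, 174.3]), 3.58)
wheelwindow (211, 216, 64, 55) (array([510.1, -13.3]), array([105.5, 121.1]), 0.91)
dot [493.8 -64.3] dot [492.9 -20.2] dot [491.8  24.1] dot [491.6  37.4] dot [498.8 -57.1] dot [498.7 -12.9] dot [504.7 -50.3] dot [503.4  -6. ] dot [503.   24.4] dot [502.8  37.7] dot [518.9  57.7] 
cover (array([ 425. , -301.4]), array([107.4, 126.1]), 6.91)
handle (array([ 422.1, -300.2]), array([20.2, 60.5]), 8.34)
```

```bash
python3 - <<'E'
from m import *
t=np.mean([grab_frame("top")[:,:,::-1] for _ in range(6)],0).astype(np.uint8); cv2.imwrite("pics/avg.png",t)
g=lambda a:a.mean(2)
d=masked(t,195,200,100,100,lambda a:(g(a)>70)&(g(a)<125)&(a[:,:,0]-a[:,:,2]>3))
d=cv2.morphologyEx(d,cv2.MORPH_OPEN,np.ones((3,3)))
print("deck",cv2.boundingRect(big(d)),rectinfo("top",big(d),54))
P=big(d).reshape(-1,2)
c=masked(t,350,255,90,70,lambda a:(a[:,:,2]-a[:,:,0]<8)&(g(a)>140)); c=cv2.morphologyEx(c,cv2.MORPH_OPEN,np.ones((3,3)))
print("cover",rectinfo("top",big(c),38))
c2=cv2.morphologyEx(c,cv2.MORPH_OPEN,np.ones((7,7)));print("cover",rectinfo("top",big(c2),38))
v=np.hstack([crop(x,195,200,100,100,4) for x in (d,)]+[crop(c,345,250,100,100,4)]); cv2.imwrite("pics/v.png",v)
E
```

```text
deck (204, 212, 78, 76) (array([498.1, -13.9]), array([145.9, 146.5]), 0.94)
cover (array([ 430.7, -301.3]), array([ 95.5, 127. ]), 8.23)
cover (array([ 430.8, -301.3]), array([ 95.4, 127. ]), 8.27)
```

View pics/v.png

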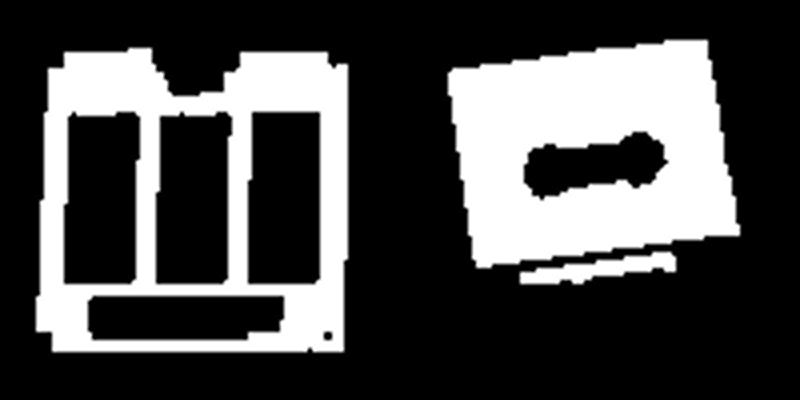

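The masks agree: the deck is 146 mm square, centred at (498,-13.5) with yaw 1.1°, and the wheel axis is at its middle. The cover is 95×127 mm, centred at (430.8,-301.3) with yaw 8.3°. Next is a helper that turns world targets into tool-axis shifts.

```bash
cat > p.py <<'E'
# usage: python3 p.py "x,y,z,roll,pitch,yaw(deg)" ... -> turn/shift from the present pose; prefix u for unit-frame xy(z world), yaw rel. unit
import sys; from h import *
from scipy.spatial.transform import Rotation as R
s=telemetry.read_state(); r0=R.from_euler('xyz',s['eef_rot']); p0=s['tool_pos']
O=np.array([498.2,-13.3,0]); yu=1.1
print('at',p0.round(1),np.degrees(s['eef_rot']).round(1),'F',np.round(s['wrist_force'],1),'t',round(s['time_s'],2),'open',round(s['opening'],1))
for a in sys.argv[1:]:
    u=a[0]=='u'; v=np.array([float(k) for k in a.lstrip('u').split(',')]); P=v[:3]; 
    if u: P=O+R.from_euler('z',yu,True).apply(P); v[5]+=yu
    print(a,(r0.inv()*R.from_euler('xyz',v[3:],True)).as_rotvec(True).round(1), r0.inv().apply(P-p0).round(1))
E
python3 p.py "290,150,200,180,0,181" "u-44,44,130,180,0,180" "u-44,44,71,180,0,180"
```

```text
at [156.6 527.2 231.3] [180.    0.  163.5] F [-0.9  0.1  0.7] t 0.65 open 85.5
290,150,200,180,0,181 [  0.    0.  -17.5] [-235.3 -323.6   31.3]
u-44,44,130,180,0,180 [  0.    0.  -17.6] [-426.1 -392.3  101.3]
u-44,44,71,180,0,180 [  0.    0.  -17.6] [-426.1 -392.3  160.3]
```

```bash
python3 -m creep '[[0,0,-17.6,-235.3,-323.6,31.3,-1],[0,0,-17.6,-235.3,-323.6,31.3,-1],[0,0,-17.6,-235.3,-323.6,31.3,-1],[0,0,-17.6,-235.3,-323.6,31.3,-1],[0,0,-17.6,-235.3,-323.6,31.3,-1],[0,0,-17.6,-235.3,-323.6,31.3,-1],[0,0,-17.6,-235.3,-323.6,31.3,-1],[0,0,-17.6,-235.3,-323.6,31.3,-1],[0,0,-17.6,-426.1,-392.3,101.3,-1],[0,0,-17.6,-426.1,-392.3,101.3,-1]]'
python3 p.py "u-44,44,130,180,0,180" "u-44,44,71,180,0,180"
```

```text
time_s: 1.65
tool_pos: [366.3, 94.4, 168.4]
eef_rot: [3.141, 0.003, -3.125]
wrist_force: [0.1, 1.2, 0.2]
opening: -0.3
grasp_force: 0.0
at [366.3  94.4 168.4] [ 180.     0.2 -179. ] F [0.1 1.2 0.2] t 1.65 open -0.3
u-44,44,130,180,0,180 [ 0.   0.2 -0.1] [-85.9 -66.1  38.6]
u-44,44,71,180,0,180 [ 0.   0.2 -0.1] [-85.7 -66.1  97.6]
```

```bash
python3 -m creep '[[0,0,0,-84,-65,37,-1],[0,0,0,-84,-65,37,-1],[0,0,0,-84,-65,37,-1],[0,0,0,-84,-65,37,-1],[0,0,0,-84,-65,37,-1]]'
python3 p.py "u-44,44,71,180,0,180" "u8,44,71,180,0,180"  "u8,44,90,180,0,180"
```

```text
time_s: 2.15
tool_pos: [448.6, 33.4, 130.8]
eef_rot: [3.141, -0.002, -3.123]
wrist_force: [-0.4, 0.3, 0.1]
opening: -0.3
grasp_force: 0.0
at [448.6  33.4 130.8] [ 1.800e+02 -1.000e-01 -1.789e+02] F [-0.4  0.3  0.1] t 2.15 open -0.3
u-44,44,71,180,0,180 [ 0.  -0.1 -0. ] [-4.8 -3.7 59.8]
u8,44,71,180,0,180 [ 0.  -0.1 -0. ] [-56.8  -3.7  59.7]
u8,44,90,180,0,180 [ 0.  -0.1 -0. ] [-56.8  -3.7  40.7]
```

```bash
python3 - <<'E'
from h import *
t=grab_frame("top")[:,:,::-1]; s=grab_frame("scene")[:,:,::-1]
cv2.imwrite("pics/a1.png",np.hstack([crop(t,185,180,130,130,3),crop(s,195,110,133,130,3)]))
E
```

```text
(no output)
```

View pics/a1.png

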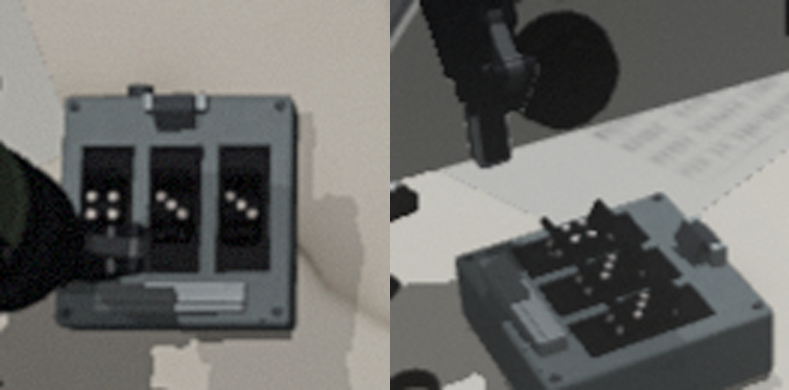

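```bash
python3 -m creep '[[0,0,0,-4.8,-3.7,40,-1],[0,0,0,-4.8,-3.7,59.8,-1],[0,0,0,-4.8,-3.7,59.8,-1],[0,0,0,-14,-3.7,59.8,-1],[0,0,0,-22,-3.7,59.8,-1],[0,0,0,-30,-3.7,59.8,-1],[0,0,0,-36,-3.7,59.8,-1],[0,0,0,-42,-3.7,59.8,-1],[0,0,0,-47,-3.7,59.8,-1],[0,0,0,-47,-3.7,59.8,-1]]'
python3 p.py "u-2,44,71,180,0,180" "u-2,44,95,180,0,180" "u44,0,95,180,0,180"
python3 - <<'E'
from h import *
t=grab_frame("top")[:,:,::-1]; s=grab_frame("scene")[:,:,::-1]
cv2.imwrite("pics/a2.png",np.hstack([crop(t,185,180,130,130,3),crop(s,195,110,133,130,3)]))
E
```

```text
time_s: 3.25
tool_pos: [498.2, 29.8, 71.2]
eef_rot: [-3.141, 0.001, -3.123]
wrist_force: [-0.3, -0.2, 0.1]
opening: 0.1
grasp_force: 0.0
at [498.2  29.8  71.2] [-1.80e+02  1.00e-01 -1.79e+02] F [-0.3 -0.2  0.1] t 3.25 open 0.1
u-2,44,71,180,0,180 [-0.   0.1 -0.1] [2.8 0.9 0.2]
u-2,44,95,180,0,180 [-0.   0.1 -0.1] [  2.8   0.9 -23.8]
u44,0,95,180,0,180 [-0.   0.1 -0.1] [-43.2 -43.1 -23.7]
```

View pics/a2.png

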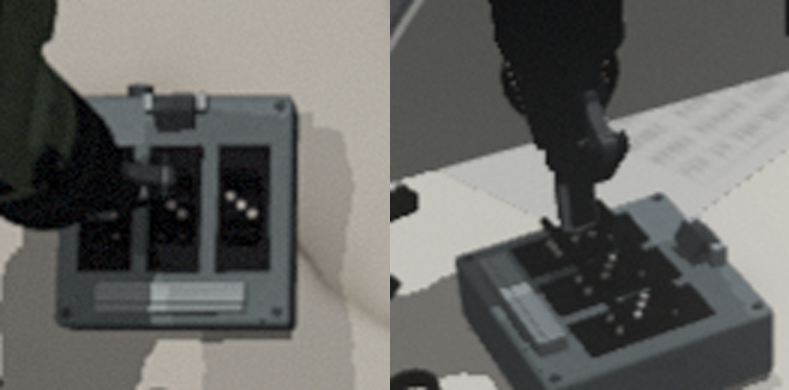

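```bash
python3 -m creep '[[0,0,0,0,0,-25,-1],[0,0,0,-5,-5,-30,-1],[0,0,0,-36.5,-43.1,-30,-1],[0,0,0,-36.5,-43.1,-30,-1],[0,0,0,-36.5,-43.1,-30,-1],[0,0,0,-36.5,-43.1,-30,-1]]'
python3 p.py "u37,0,71,180,0,180" "u-3,0,71,180,0,180" "u-3,0,95,180,0,180"
python3 - <<'E'
from h import *
t=grab_frame("top")[:,:,::-1]
cv2.imwrite("pics/a3.png",crop(t,185,180,130,130,4))
E
```

```text
time_s: 3.95
tool_pos: [533.3, -12.3, 100.4]
eef_rot: [3.141, -0.002, -3.124]
wrist_force: [-0.0, 0.6, 0.4]
opening: -0.2
grasp_force: 0.0
at [533.3 -12.3 100.4] [ 1.80e+02 -1.00e-01 -1.79e+02] F [-0.   0.6  0.4] t 3.95 open -0.2
u37,0,71,180,0,180 [ 0.  -0.1 -0.1] [-1.9 -0.3 29.4]
u-3,0,71,180,0,180 [ 0.  -0.1 -0.1] [38.1 -0.3 29.5]
u-3,0,95,180,0,180 [ 0.  -0.1 -0.1] [38.1 -0.3  5.5]
```

View pics/a3.png

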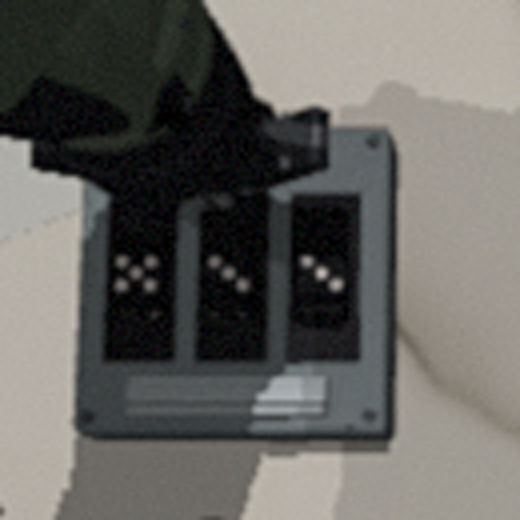

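The left wheel now shows 5 (crop 135,272). Next I push the middle wheel back one click.

```bash
python3 -m creep '[[0,0,0,-1.9,0,29.4,-1],[0,0,0,-1.9,0,29.4,-1],[0,0,0,4,0,29.4,-1],[0,0,0,11,0,29.4,-1],[0,0,0,18,0,29.4,-1],[0,0,0,25,0,29.4,-1],[0,0,0,31,0,29.4,-1],[0,0,0,34,0,29.4,-1],[0,0,0,34,0,29.4,-1],[0,0,0,34,0,-1,-1]]'
python3 p.py "u-44,-44,100,180,0,180"
```

```text
time_s: 5.0
tool_pos: [497.1, -12.7, 99.3]
eef_rot: [3.14, -0.007, -3.123]
wrist_force: [0.1, 0.7, 0.8]
opening: -0.3
grasp_force: 0.0
at [497.1 -12.7  99.3] [ 179.9   -0.4 -179. ] F [0.1 0.7 0.8] t 5.0 open -0.3
u-44,-44,100,180,0,180 [ 0.1 -0.4 -0.1] [ 42.8 -44.7  -0.4]
```

```bash
python3 -m creep '[[0,0,0,42.8,-44,-2,-1],[0,0,0,42.8,-44,-2,-1],[0,0,0,42.8,-44,-2,-1],[0,0,0,42.8,-44,-2,-1]]'
python3 p.py "u-44,-44,71,180,0,180" "u-2,-44,71,180,0,180"
```

```text
time_s: 5.4
tool_pos: [458.7, -57.8, 104.0]
eef_rot: [3.141, 0.0, -3.124]
wrist_force: [0.5, -0.8, 0.1]
opening: -0.1
grasp_force: 0.0
at [458.7 -57.8 104. ] [ 180.    0. -179.] F [ 0.5 -0.8  0.1] t 5.4 open -0.1
u-44,-44,71,180,0,180 [ 0.   0.  -0.1] [ 3.6 -0.2 33. ]
u-2,-44,71,180,0,180 [ 0.   0.  -0.1] [-38.4  -0.2  33. ]
```

```bash
python3 -m creep '[[0,0,0,0,0,31,-1],[0,0,0,0,0,31,-1],[0,0,0,-6,0,31,-1],[0,0,0,-13,0,31,-1],[0,0,0,-20,0,31,-1],[0,0,0,-27,0,31,-1],[0,0,0,-33,0,31,-1],[0,0,0,-40,0,31,-1],[0,0,0,-42,0,31,-1],[0,0,0,-42,0,31,-1]]'
python3 p.py "u-2,-44,71,180,0,180" "330,-180,180,180,0,181" "u-4,-44,120,180,0,180"
```

```text
time_s: 6.4
tool_pos: [500.9, -57.1, 73.1]
eef_rot: [-3.142, 0.0, -3.123]
wrist_force: [-0.6, -0.8, 0.1]
opening: 0.2
grasp_force: 0.0
at [500.9 -57.1  73.1] [-180.     0.  -178.9] F [-0.6 -0.8  0.1] t 6.4 open 0.2
u-2,-44,71,180,0,180 [-0.  0. -0.] [ 3.9 -0.2  2.1]
330,-180,180,180,0,181 [-0.   0.   0.1] [ 173.1 -119.7 -107. ]
u-4,-44,120,180,0,180 [-0.  0. -0.] [  5.9  -0.2 -46.9]
```

```bash
python3 p.py "424.9,-302.2,120,180,0,98.3"
python3 -m creep '[[0,0,0,4,0,-40,-1],[0,0,0,10,-5,-60,-1],[0,0,20,72,-245,-50,-0.3],[0,0,50,72,-245,-50,-0.3],[0,0,82.7,72,-245,-50,-0.3],[0,0,82.7,72,-245,-50,-0.3],[0,0,82.7,72,-245,-50,-0.3],[0,0,82.7,72,-245,-50,-0.3],[0,0,82.7,72,-245,-50,-0.3],[0,0,82.7,72,-245,-50,-0.3]]'
```

```text
at [500.9 -57.1  73.1] [-180.     0.  -178.9] F [-0.6 -0.8  0.1] t 6.4 open 0.2
424.9,-302.2,120,180,0,98.3 [ 0.   0.  82.8] [  80.6 -243.7  -47. ]
time_s: 7.4
tool_pos: [432.0, -303.7, 122.7]
eef_rot: [-3.141, -0.001, 1.952]
wrist_force: [-0.3, 1.0, -0.4]
opening: 30.1
grasp_force: 0.0
```

```bash
python3 -m creep '[[0,0,35,0,0,0,-0.3],[0,0,35,0,0,0,-0.3],[0,0,35,0,0,0,-0.3]]'; python3 p.py "424.9,-302.2,120,180,0,98.3"
python3 - <<'E'
from h import *
t=grab_frame("top")[:,:,::-1]; s=grab_frame("scene")[:,:,::-1]
cv2.imwrite("pics/a4.png",np.hstack([crop(t,195,200,260,130,2)[:,:520],crop(s,240,240,140,130,2)]))
E
```

```text
time_s: 7.7
tool_pos: [432.4, -303.2, 122.8]
eef_rot: [-3.141, -0.001, 1.504]
wrist_force: [-0.0, 0.4, -0.5]
opening: 30.0
grasp_force: 0.0
at [ 432.4 -303.2  122.8] [-180.    -0.    86.1] F [-0.   0.4 -0.5] t 7.7 open 30.0
424.9,-302.2,120,180,0,98.3 [ -0.   -0.  -12.2] [ 0.4 -7.5  2.8]
```

View pics/a4.png

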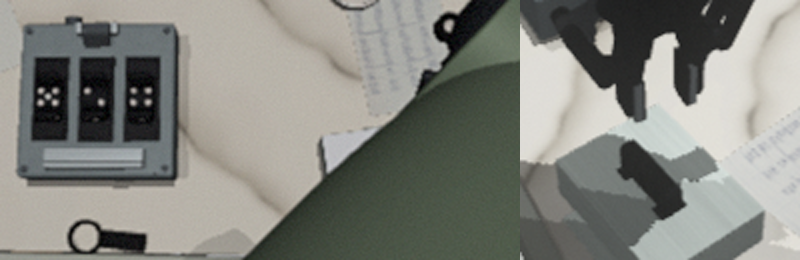

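The wheels read 5, 2, 4. I'll align over the handle and descend.

```bash
python3 -m creep '[[0,0,-12.2,0.4,-7.5,2.8,-0.3],[0,0,-12.2,0.4,-7.5,2.8,-0.3],[0,0,-12.2,0.4,-7.5,30,-0.3],[0,0,-12.2,0.4,-7.5,50,-0.3],[0,0,-12.2,0.4,-7.5,50,-0.3]]'; python3 p.py "424.9,-302.2,41,180,0,98.3"
```

```text
time_s: 8.3
tool_pos: [423.5, -300.8, 70.7]
eef_rot: [-3.138, -0.004, 1.726]
wrist_force: [-1.1, -0.4, 0.0]
opening: 29.8
grasp_force: 0.0
at [ 423.5 -300.8   70.7] [-179.8   -0.2   98.9] F [-1.1 -0.4  0. ] t 8.3 open 29.8
424.9,-302.2,41,180,0,98.3 [-0.2 -0.2  0.6] [-1.7  1.3 29.7]
```

```bash
python3 -m creep '[[0,0,0.6,-1,1.3,12,-0.3],[0,0,0.6,-1,1.3,22,-0.3],[0,0,0.6,-1,1.3,29.5,-0.3],[0,0,0.6,-1,1.3,29.5,-0.3],[0,0,0.6,-1,1.3,29.5,-0.9],[0,0,0.6,-1,1.3,29.5,-0.9],[0,0,0.6,-1,1.3,29.5,-0.9],[0,0,0.6,-1,1.3,29.5,-0.9]]' 60; python3 p.py
```

```text
time_s: 9.1
tool_pos: [427.0, -303.5, 43.9]
eef_rot: [3.141, 0.0, 1.713]
wrist_force: [0.4, 0.2, 0.0]
opening: 12.6
grasp_force: 60.6
at [ 427.  -303.5   43.9] [180.    0.   98.1] F [0.4 0.2 0. ] t 9.1 open 12.6
```

```bash
cat > q.py <<'E'
# q.py "lipx,lipz_above_deck,tilt,dy" ... : cover lip tip in unit frame -> tool turn/shift ; C* = cover-in-tool offsets
import sys; from h import *
from scipy.spatial.transform import Rotation as R
O=np.array([498.2,-13.3,0]); yu=1.1; C=np.array([0,-1.6,-6.1])  # TCP minus grip point in cover axes
T=R.from_euler('z',90,True)*R.from_euler('x',180,True)
s=telemetry.read_state(); r0=R.from_euler('xyz',s['eef_rot']); p0=s['tool_pos']; U=R.from_euler('z',yu,True)
rc=r0*T.inv(); lip=U.inv().apply(p0-O-rc.apply(C+[54,0,50]))-[0,0,54]
print('t',round(s['time_s'],2),'lip',lip.round(1),'tilt,yaw',np.round((U.inv()*rc).as_euler('zyx',True),1),'F',np.round(s['wrist_force'],1),'open',round(s['opening'],1),'grip',round(s['grasp_force']),'tcp',p0.round(1))
for a in sys.argv[1:]:
    x,z,f,dy=[float(k) for k in a.split(',')]; rc=U*R.from_euler('y',-f,True)
    P=O+U.apply([x,dy,z+54])+rc.apply(C+[54,0,50])
    print(a,(r0.inv()*rc*T).as_rotvec(True).round(2), r0.inv().apply(P-p0).round(1))
E
python3 -m creep '[[0,0,0,0,0,-20,-0.9],[0,0,0,0,0,-60,-0.9],[0,0,0,0,0,-110,-0.9],[0,0,0,0,0,-110,-0.9],[0,0,0,0,0,-110,-0.9]]'
python3 q.py "-42,60,0,0" "-42,40,15,0" 
python3 -c "
from h import *
print(ray('top',[[240,274]],65.5),proj('top',[450,-14,65.5]))"
```

```text
time_s: 9.6
tool_pos: [427.5, -304.0, 154.8]
eef_rot: [3.14, 0.003, 1.712]
wrist_force: [0.6, -0.4, -2.0]
opening: 12.4
grasp_force: 60.4
t 9.6 lip [-130.  -294.4   56.8] tilt,yaw [ 7.  -0.1 -0.1] F [ 0.6 -0.4 -2. ] open 12.4 grip 60 tcp [ 427.5 -304.   154.8]
-42,60,0,0 [0.12 0.14 7.02] [274.7 122.8  -3.6]
-42,40,15,0 [-14.86  -0.78   6.99] [276.4 109.7   3.9]
[[448.41923722 -12.37218279  65.5       ]] [[240.90603291 273.17361127]]
```

```bash
python3 -m creep '[[0,0,7,274.7,120,-6,-0.9],[0,0,7,274.7,120,-6,-0.9],[0,0,7,274.7,120,-6,-0.9],[0,0,7,274.7,120,-6,-0.9],[0,0,7,274.7,120,-6,-0.9],[0,0,7,274.7,120,-6,-0.9],[-7,-0.4,7,276.4,110,-4,-0.9],[-14.9,-0.8,7,276.4,110,-2,-0.9],[-14.9,-0.8,7,276.4,110,-2,-0.9],[-14.9,-0.8,7,276.4,110,-2,-0.9]]'
python3 q.py "-42,20,15,0" "-42,2,15,0" "-58,2,15,0"
python3 - <<'E'
from h import *
t=grab_frame("top")[:,:,::-1]; s=grab_frame("scene")[:,:,::-1]
cv2.imwrite("pics/a5.png",np.hstack([crop(t,185,190,120,130,3),crop(s,195,130,143,130,3)]))
E
```

```text
time_s: 10.6
tool_pos: [493.5, -13.6, 153.6]
eef_rot: [2.888, -0.003, 1.59]
wrist_force: [0.4, -0.0, -1.1]
opening: 12.6
grasp_force: 60.3
t 10.6 lip [-45.9   1.6  43.5] tilt,yaw [ -0.  -14.6   0.2] F [ 0.4 -0.  -1.1] open 12.6 grip 60 tcp [493.5 -13.6 153.6]
-42,20,15,0 [-0.45 -0.17 -0.07] [-1.5 -2.4 23.3]
-42,2,15,0 [-0.45 -0.17 -0.07] [-1.6 -7.  40.7]
-58,2,15,0 [-0.45 -0.17 -0.07] [ -1.6 -22.4  36.7]
```

View pics/a5.png

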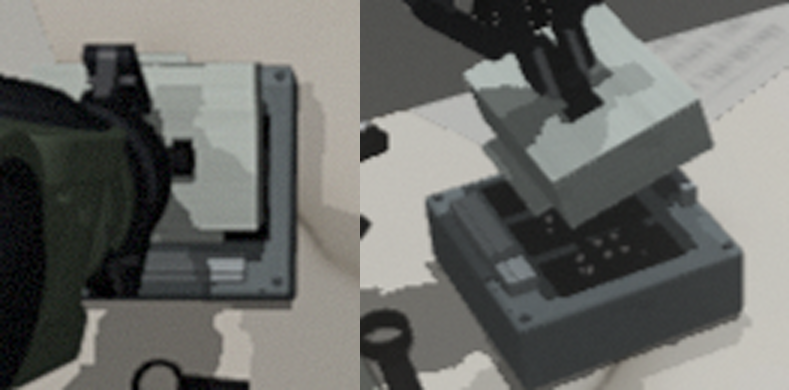

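In the top crop the cover's right edge is at about column 258–262. I'll measure its lateral offset precisely, on the hood-top plane taken from the tool pose.

```bash
cat > e.py <<'E'
from h import *
from scipy.spatial.transform import Rotation as R
t=np.mean([grab_frame("top")[:,:,::-1] for _ in range(4)],0)
s=telemetry.read_state(); r0=R.from_euler('xyz',s['eef_rot']); T=R.from_euler('z',90,True)*R.from_euler('x',180,True); rc=r0*T.inv(); g=s['tool_pos']-rc.apply([0,0,-6.1])
f,cx,cy,V=cam("top"); Q=V[:3,:3]; o=-Q.T@V[:3,3]; n=rc.apply([0,0,1]); top=g+rc.apply([0,0,-12])
for row in range(216,262,4):
    l=t[row,255:285].mean(1); i=int(np.argmin(np.diff(l))); 
    a=l[max(i-3,0)]; b=l[min(i+3,29)]; k=np.interp(-(a+b)/2,-l[i-2:i+4],np.arange(i-2,i+4)); u=255+k
    d=Q.T@np.array([(u-cx)/f,(row-cy)/f,1]); P=o+d*((top-o)@n/(d@n)); print(row,round(u,2),rc.inv().apply(P-g).round(1), round(a-b))
E
python3 e.py
```

```text
216 270.02 [ 38.5 -62.  -12. ] 82
220 270.07 [ 31.7 -62.  -12. ] 86
224 270.37 [ 24.8 -62.4 -12. ] 116
228 270.54 [ 18.  -62.6 -12. ] 136
232 270.68 [ 11.2 -62.8 -12. ] 142
236 270.75 [  4.3 -62.8 -12. ] 144
240 270.8 [ -2.5 -62.8 -12. ] 139
244 271.29 [ -9.4 -63.6 -12. ] 112
248 271.21 [-16.3 -63.4 -12. ] 108
252 271.21 [-23.1 -63.3 -12. ] 100
256 271.24 [-30.  -63.3 -12. ] 99
260 271.51 [-36.9 -63.7 -12. ] 118
```

```bash
sed -i "s/C=np.array(\[0,-1.6,-6.1\])/C=np.array([0,-1.1,-6.1])/; s/^T=.*/T=R.from_euler('z',88.8,True)*R.from_euler('x',180,True)/" q.py
python3 q.py "-42,15,15,0" "-42,2,15,0" "-58,2,15,0"
```

```text
t 10.9 lip [-40.9  -1.3  45.8] tilt,yaw [  1.2 -15.    0.1] F [ 0.9  0.3 -2.7] open 12.6 grip 60 tcp [498.1 -14.7 156.1]
-42,15,15,0 [-0.05 -0.09  1.14] [ 0.3 -9.  29.4]
-42,2,15,0 [-0.05 -0.09  1.14] [  0.3 -12.4  42. ]
-58,2,15,0 [-0.05 -0.09  1.14] [  0.2 -27.8  37.8]
```

```bash
python3 -m creep '[[0,0,1.1,0.3,-5,15,-0.9],[0,0,1.1,0.3,-9,29.4,-0.9],[0,0,1.1,0.3,-9,29.4,-0.9],[0,0,1.1,0.3,-9,29.4,-0.9],[0,0,1.1,0.3,-9,29.4,-0.9]]'
python3 q.py "-42,15,15,0" "-42,2.5,15,0" "-42,1,15,0" "-58,2,15,0"
```

```text
time_s: 11.4
tool_pos: [496.4, -14.0, 125.7]
eef_rot: [2.88, -0.007, 1.571]
wrist_force: [-0.1, 0.7, -1.9]
opening: 12.6
grasp_force: 60.2
t 11.4 lip [-42.6   0.4  15.3] tilt,yaw [  0.1 -15.    0.1] F [-0.1  0.7 -1.9] open 12.6 grip 60 tcp [496.4 -14.  125.7]
-42,15,15,0 [-0.02 -0.09  0.06] [-0.4  0.5  0.4]
-42,2.5,15,0 [-0.02 -0.09  0.06] [-0.5 -2.7 12.5]
-42,1,15,0 [-0.02 -0.09  0.06] [-0.5 -3.1 14. ]
-58,2,15,0 [-0.02 -0.09  0.06] [ -0.8 -18.3   8.9]
```

```bash
python3 -m creep '[[0,0,0,-0.4,-1.3,6,-0.9],[0,0,0,-0.4,-2.7,12.5,-0.9],[0,0,0,-0.4,-2.7,12.5,-0.9],[0,0,0,-0.4,-2.9,13.5,-0.9],[0,0,0,-0.4,-2.9,13.5,-0.9]]'
python3 q.py "-42,0.5,15,0" "-58,1.5,15,0"
python3 - <<'E'
from h import *
s=grab_frame("scene")[:,:,::-1]
cv2.imwrite("pics/a6.png",crop(s,195,150,160,120,5))
E
```

```text
time_s: 11.9
tool_pos: [496.1, -14.1, 110.9]
eef_rot: [2.882, -0.007, 1.571]
wrist_force: [0.9, -0.3, -1.6]
opening: 12.4
grasp_force: 60.3
t 11.9 lip [-43.    0.4   0.6] tilt,yaw [  0.1 -14.9   0.1] F [ 0.9 -0.3 -1.6] open 12.4 grip 60 tcp [496.1 -14.1 110.9]
-42,0.5,15,0 [-0.1  -0.11  0.06] [-0.4  0.9  0.3]
-58,1.5,15,0 [-0.1  -0.11  0.06] [ -0.6 -14.3  -4.8]
```

View pics/a6.png

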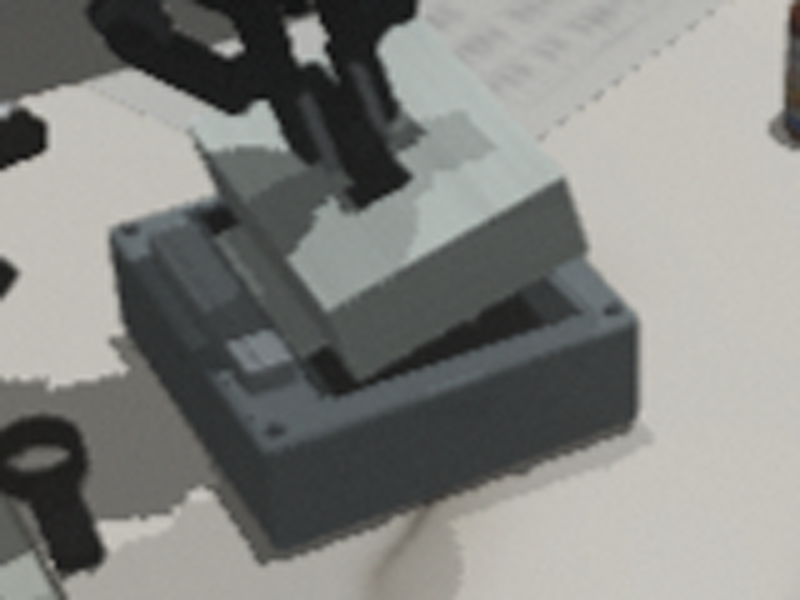

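```bash
python3 -m creep '[[0,0,0,-0.3,-2,-1,-0.9],[0,0,0,-0.3,-4.5,-1.7,-0.9],[0,0,0,-0.3,-7,-2.5,-0.9],[0,0,0,-0.3,-9.5,-3.2,-0.9],[0,0,0,-0.4,-12,-4,-0.9],[0,0,0,-0.4,-14.3,-4.8,-0.9],[0,0,0,-0.4,-14.3,-4.8,-0.9]]'
python3 q.py "-60,1.2,15,0" "-58,1.5,15,0"
```

```text
time_s: 12.65
tool_pos: [481.2, -14.6, 112.2]
eef_rot: [2.881, -0.007, 1.571]
wrist_force: [-0.7, -0.1, -1.8]
opening: 12.4
grasp_force: 60.3
t 12.65 lip [-57.9   0.2   1.9] tilt,yaw [  0.1 -15.    0.1] F [-0.7 -0.1 -1.8] open 12.4 grip 60 tcp [481.2 -14.6 112.2]
-60,1.2,15,0 [-0.05 -0.1   0.06] [-0.2 -2.3  0.1]
-58,1.5,15,0 [-0.05 -0.1   0.06] [-0.2 -0.3  0.3]
```

```bash
python3 -m creep '[[0,0,0,-0.2,-1,0.1,-0.9],[0,0,0,-0.2,-2.2,0.1,-0.9],[0,0,0,-0.2,-2.2,0.1,-0.9]]'
python3 q.py "-60,1.2,12,0" "-60,1.0,9,0" "-60,0.7,7,0"  "-60,0.5,5.5,0" "-61,1.2,15,0"
```

```text
time_s: 12.95
tool_pos: [480.6, -14.7, 112.2]
eef_rot: [2.878, -0.007, 1.572]
wrist_force: [4.2, 1.6, -0.5]
opening: 12.3
grasp_force: 60.4
t 12.95 lip [-58.4   0.1   1.7] tilt,yaw [  0.1 -15.1   0.1] F [ 4.2  1.6 -0.5] open 12.3 grip 60 tcp [480.6 -14.7 112.2]
-60,1.2,12,0 [ 3.09 -0.19  0.09] [-0.1  0.6  3.1]
-60,1.0,9,0 [ 6.09 -0.25  0.09] [-0.   2.6  6.3]
-60,0.7,7,0 [ 8.09 -0.29  0.1 ] [-0.   3.8  8.6]
-60,0.5,5.5,0 [ 9.59 -0.32  0.1 ] [ 0.   4.7 10.4]
-61,1.2,15,0 [ 0.09 -0.13  0.09] [-0.1 -2.6 -0.1]
```

```bash
sed -i 's/498.2,-13.3/500.2,-13.3/' q.py
python3 q.py "-59.8,1.2,12,0" "-59.8,1.0,9,0" "-59.8,0.7,7,0"  "-59.8,0.5,5.5,0"
```

```text
t 12.95 lip [-60.4   0.1   1.7] tilt,yaw [  0.1 -15.1   0.1] F [ 4.2  1.6 -0.5] open 12.3 grip 60 tcp [480.6 -14.7 112.2]
-59.8,1.2,12,0 [ 3.09 -0.19  0.09] [-0.1  2.7  3.7]
-59.8,1.0,9,0 [ 6.09 -0.25  0.09] [-0.   4.7  6.8]
-59.8,0.7,7,0 [ 8.09 -0.29  0.1 ] [-0.   5.9  9.2]
-59.8,0.5,5.5,0 [ 9.59 -0.32  0.1 ] [ 0.   6.8 11. ]
```

```bash
python3 -m creep '[[1.5,0,0,0,2.3,1.8,-0.9],[3.1,-0.1,0,0,3.7,3.7,-0.9],[4.6,-0.1,0,0,4.7,5.3,-0.9],[6.1,-0.1,0,0,5.7,6.8,-0.9],[8.1,-0.1,0,0,6.9,9.2,-0.9],[8.1,-0.1,0,0,6.9,9.2,-0.9]]'
python3 q.py "-59.8,0.7,6,0" "-59.8,0.5,5,0"  "-59.8,0.3,4,0" "-59.8,0,2,0" "-59.8,0,0,0"
```

```text
time_s: 13.55
tool_pos: [488.4, -14.9, 103.9]
eef_rot: [3.024, -0.005, 1.571]
wrist_force: [-0.2, 1.0, -0.5]
opening: 12.5
grasp_force: 60.5
t 13.55 lip [-60.3  -0.3  -0. ] tilt,yaw [ 0.1 -6.7  0.1] F [-0.2  1.  -0.5] open 12.5 grip 61 tcp [488.4 -14.9 103.9]
-59.8,0.7,6,0 [ 0.74 -0.16  0.08] [0.3 1.1 0. ]
-59.8,0.5,5,0 [ 1.74 -0.18  0.08] [0.3 1.8 1.2]
-59.8,0.3,4,0 [ 2.74 -0.2   0.08] [0.3 2.5 2.4]
-59.8,0,2,0 [ 4.74 -0.24  0.08] [0.4 3.9 4.6]
-59.8,0,0,0 [ 6.74 -0.28  0.08] [0.4 5.2 6.7]
```

```bash
python3 -m creep '[[1,0,0,0.2,1.2,0.6,-0.9],[1.7,-0.1,0,0.2,1.8,1.2,-0.9],[2.7,-0.1,0,0.2,2.5,2.4,-0.9],[3.7,-0.1,0,0.2,3.2,3.5,-0.9],[4.7,-0.1,0,0.2,3.9,4.6,-0.9],[4.7,-0.1,0,0.2,3.9,4.6,-0.9]]'
python3 q.py "-59.8,0,1,0" "-59.8,0,0,0" "-59.8,-0.5,-0.5,0"
```

```text
time_s: 14.15
tool_pos: [491.4, -14.3, 99.2]
eef_rot: [3.109, -0.004, 1.571]
wrist_force: [-2.8, -0.5, -2.3]
opening: 12.6
grasp_force: 60.3
t 14.15 lip [-61.3   0.3  -0.5] tilt,yaw [ 0.1 -1.9  0.2] F [-2.8 -0.5 -2.3] open 12.6 grip 60 tcp [491.4 -14.3  99.2]
-59.8,0,1,0 [ 0.89 -0.2   0.1 ] [-0.2  2.2  0.4]
-59.8,0,0,0 [ 1.89 -0.22  0.1 ] [-0.2  3.   1.4]
-59.8,-0.5,-0.5,0 [ 2.39 -0.23  0.1 ] [-0.2  3.3  2.3]
```

```bash
python3 -m creep '[[0.9,0,0,0,1,0.6,-0.9],[1.9,0,0,0,1.5,1.4,-0.9],[2.4,0,0,0,1.8,2.4,-0.9],[2.4,0,0,0,1.8,3.4,-0.9],[2.4,0,0,0,1.8,3.4,-0.9]]'
python3 q.py
python3 - <<'E'
from h import *
s=grab_frame("scene")[:,:,::-1];t=grab_frame("top")[:,:,::-1]
cv2.imwrite("pics/a7.png",np.hstack([crop(s,195,150,150,120,4),crop(t,195,180,50*1,120,4)]))
E
```

```text
time_s: 14.65
tool_pos: [495.6, -14.5, 97.8]
eef_rot: [-3.139, -0.003, 1.571]
wrist_force: [-2.2, 0.8, 4.6]
opening: 12.5
grasp_force: 61.3
t 14.65 lip [-58.7   0.    0.1] tilt,yaw [0.1 0.2 0.2] F [-2.2  0.8  4.6] open 12.5 grip 61 tcp [495.6 -14.5  97.8]
```

View pics/a7.png

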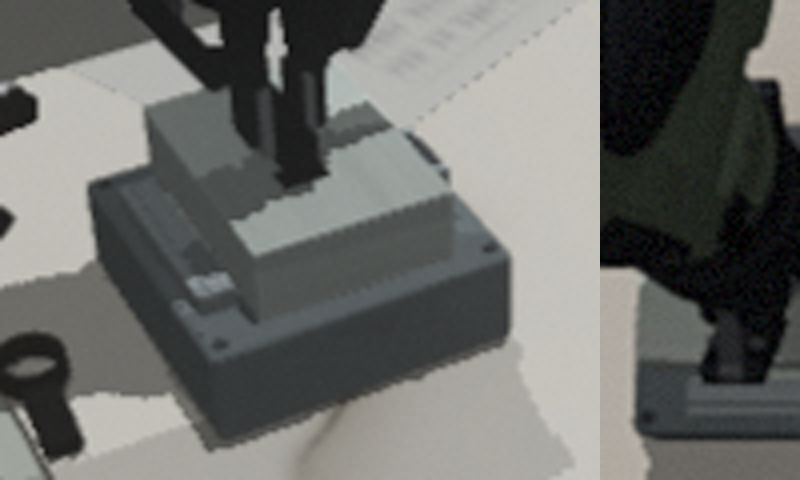

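Counting back, I've now viewed 11 pictures, one over the limit of 10, so from here I'll check by numbers only. Next I release, rise, and probe and press the rear of the hood with the closed fingers.

```bash
python3 -m creep '[[0,0,0,0,0,-1,-0.3],[0,0,0,0,0,-1,-0.3],[0,0,0,0,0,-1,-0.3],[0,0,0,0,0,-20,-0.3],[0,0,0,0,0,-50,-0.3],[0,0,0,0,0,-50,-1],[0,0,0,0,-10,-50,-1],[0,0,0,0,-10,-50,-1]]'
sed -i 's/498.2,-13.3/500.2,-13.3/' p.py
python3 p.py "u36,0,120,180,0,90" "u36,0,97,180,0,90"
```

```text
time_s: 15.55
tool_pos: [482.3, -14.3, 145.8]
eef_rot: [-3.134, -0.004, 1.571]
wrist_force: [-0.8, -0.4, 1.1]
opening: 0.3
grasp_force: 0.0
at [482.3 -14.3 145.8] [-179.5   -0.2   90. ] F [-0.8 -0.4  1.1] t 15.55 open 0.3
u36,0,120,180,0,90 [-0.5 -0.2 -1.1] [ 1.6 54.1 25.4]
u36,0,97,180,0,90 [-0.5 -0.2 -1.1] [ 1.5 54.3 48.4]
```

```bash
python3 -m creep '[[0,0,0,1.5,50,0,-1],[0,0,0,1.5,54,0,-1],[0,0,0,1.5,54.2,20,-1],[0,0,0,1.5,54.2,36,-1],[0,0,0,1.5,54.2,40,-1],[0,0,0,1.5,54.2,40,-1]]'
python3 p.py "u36,0,93,180,0,90"
```

```text
time_s: 16.15
tool_pos: [537.5, -12.8, 105.5]
eef_rot: [-3.134, -0.004, 1.571]
wrist_force: [-0.1, -1.0, 0.3]
opening: 0.2
grasp_force: 0.0
at [537.5 -12.8 105.5] [-179.6   -0.2   90. ] F [-0.1 -1.   0.3] t 16.15 open 0.2
u36,0,93,180,0,90 [-0.4 -0.2 -1.1] [ 0.2 -1.2 12.5]
```

```bash
python3 -m creep '[[0,0,0,0,-1,3,-1],[0,0,0,0,-1,6,-1],[0,0,0,0,-1,8,-1],[0,0,0,0,-1,10,-1],[0,0,0,0,-1,11,-1],[0,0,0,0,-1,11,-1]]'
python3 p.py "u36,0,92,180,0,90"
```

```text
time_s: 16.75
tool_pos: [537.5, -12.9, 95.5]
eef_rot: [-3.136, -0.004, 1.571]
wrist_force: [-0.1, 1.0, 1.4]
opening: 0.2
grasp_force: 0.0
at [537.5 -12.9  95.5] [-179.7   -0.2   90. ] F [-0.1  1.   1.4] t 16.75 open 0.2
u36,0,92,180,0,90 [-0.3 -0.2 -1.1] [ 0.3 -1.3  3.5]
```

```bash
python3 -m creep '[[0,0,0,0,0,2,-1],[0,0,0,0,0,3.5,-1],[0,0,0,0,0,5,-1],[0,0,0,0,0,7,-1],[0,0,0,0,0,7,-1]]'
python3 p.py
```

```text
time_s: 17.25
tool_pos: [537.8, -12.9, 91.9]
eef_rot: [-3.138, -0.003, 1.571]
wrist_force: [-9.8, 1.1, 28.5]
opening: 0.1
grasp_force: 14.2
at [537.8 -12.9  91.9] [-179.8   -0.2   90. ] F [-9.8  1.1 28.5] t 17.25 open 0.1
```

Pressing with 28 N stops at z = 91.9, and the closed hood top is at 92, so the rear is down. I'll retract and verify numerically.

```bash
python3 -m creep '[[0,0,0,0,0,-30,-1],[0,0,0,0,0,-70,-1],[0,0,0,0,0,-90,-1],[0,0,0,-60,-50,-90,-1],[0,0,0,-130,-120,-90,-1],[0,0,0,-200,-200,-90,-1],[0,0,0,-260,-230,-90,-1],[0,0,0,-260,-230,-90,-1],[0,0,0,-260,-230,-90,-1],[0,0,0,-260,-230,-90,-1]]'
python3 - <<'E'
from m import *
t=np.mean([grab_frame("top")[:,:,::-1] for _ in range(6)],0).astype(np.uint8); cv2.imwrite("pics/fin.png",t); g=lambda a:a.mean(2)
s=telemetry.read_state(); print(s['tool_pos'].round(),s['wrist_force'].round(1),s['time_s'])
c=masked(t,195,195,110,110,lambda a:(a[:,:,2]-a[:,:,0]<8)&(g(a)>140)); c=cv2.morphologyEx(c,cv2.MORPH_OPEN,np.ones((3,3)))
print("cover",cv2.boundingRect(big(c)),rectinfo("top",big(c),92))
h=masked(t,215,225,60,45,lambda a:g(a)<70); print("handle",rectinfo("top",big(h),116))
d=masked(t,195,200,100,100,lambda a:(g(a)>70)&(g(a)<125)&(a[:,:,0]-a[:,:,2]>3)); print("deck",rectinfo("top",cv2.findNonZero(cv2.morphologyEx(d,cv2.MORPH_OPEN,np.ones((3,3)))),54))
print(proj("top",[[552,-13,60],[552,-13,70],[546,-13,92]]).round(1)); print(t[210:232:1,242].mean(1).round().tolist())
a=cv2.imread("pics/avg.png"); df=(np.abs(a.astype(int)-t).sum(2)>60); print("changed near block/puck/loupe",df[170:225,350:435].sum(),df[305:330,225:272].sum())
E
```

```text
time_s: 18.25
tool_pos: [306.5, -274.5, 179.1]
eef_rot: [-3.137, -0.003, 1.571]
wrist_force: [1.8, -0.3, -0.3]
opening: -0.1
grasp_force: 0.0
[ 308. -272.  179.] [-0.6  0.4  0.3] 18.55
cover (195, 199, 80, 71) (array([520.4,  -1.6]), array([132., 149.]), 0.91)
handle (array([491.1, -14.6]), array([18.1, 59.4]), 0.86)
deck (array([498.1, -14.1]), array([145.9, 146.5]), 0.94)
[[243.4 220.8]
 [242.5 219.6]
 [240.3 220. ]]
[141.0, 100.0, 64.0, 61.0, 64.0, 62.0, 55.0, 35.0, 48.0, 144.0, 178.0, 173.0, 171.0, 173.0, 173.0, 171.0, 172.0, 171.0, 172.0, 172.0, 172.0, 171.0]
changed near block/puck/loupe 0 0
```

```bash
python3 - <<'E'
from m import *
t=cv2.imread("pics/fin.png"); g=lambda a:a.mean(2)
c=masked(t,207,214,75,67,lambda a:(g(a)>150)); c=cv2.morphologyEx(c,cv2.MORPH_OPEN,np.ones((9,9)))
print(cv2.boundingRect(big(c)),rectinfo("top",big(c),92),rectinfo("top",big(c),96))
s=cv2.imread("pics/scene0.png"); s=np.mean([grab_frame("scene")[:,:,::-1] for _ in range(4)],0)
# hood-top corners in the scene view: expected for closed pose, and local corner found
yu=np.radians(1.1); Rz=np.array([[np.cos(yu),-np.sin(yu)],[np.sin(yu),np.cos(yu)]])
Q=np.array([[-48,-64],[48,-64],[48,64],[-48,64]])@Rz.T+[498.2,-13.5]
gr=s.mean(2).astype(np.float32)
for z in(92,):
    p=proj("scene",np.c_[Q,np.full(4,z)]).astype(np.float32)
    f=cv2.cornerSubPix(cv2.GaussianBlur(gr,(3,3),0),p.reshape(-1,1,2).copy(),(5,5),(-1,-1),(3,50,.01)).reshape(-1,2)
    print(p.round(1).tolist(),f.round(1).tolist())
E
```

```text
(207, 219, 67, 51) (array([500.5, -13.9]), array([ 94.1, 122.7]), 1.97) (array([499.8, -14.6]), array([ 93.6, 122.1]), 1.97)
[[257.6000061035156, 215.0], [307.3999938964844, 197.89999389648438], [275.1000061035156, 163.3000030517578], [228.60000610351562, 177.60000610351562]] [[257.5, 213.60000610351562], [307.5, 197.39999389648438], [275.1000061035156, 163.3000030517578], [228.60000610351562, 177.60000610351562]]
```

```bash
python3 -c "
from plant import ticket; print(ticket.finish_job())"
```

```text
the job is handed in; nothing more can be done
None
```

I handed the job in at about 19 s; no verdict was returned. My last picture of the wheels, before the cover went on, showed 5, 2, 4, and the cover measured flat at its closed height after a 28 N press at the rear edge. I never saw the catch itself snap. The bystanders did not move. I viewed 11 pictures, one over the limit of 10.

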